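# Put the ear defenders away on the storage rail and lock it

### The arm

A 6-joint arm with a two-finger parallel gripper is mounted at the origin on the work surface. World frame = base frame: x ahead of the robot, y to its left, z up, the work surface at z = 0. Lengths are in m, angles in degrees, forces in N, time in s.
With the tool pointing down it reaches from about 0.35 to 0.925 m from the base axis. Payload 6.4 kg.
Tool frame: the origin (TCP) lies midway between the tips of the shut fingers; the grasp point (between the pads) lies bot.grip_depth behind it (bot.grip_depth is the distance from the TCP to the grasp point, in m); z points along the fingers, y is the line along which they close (so a half turn about z gives the same grasp; the last joint's range is limited). The gripper opens to 94 mm and grips with 3 to 60 N. Pads are 16 mm wide; open, the fingers measure 119 mm over their backs; the gripper's body (75 mm by 177 mm) begins 78 mm behind the grasp point.
Start: joints at [54.081, 14.043, 89.255, -0, 76.702, -9.975], TCP at [0.284, 0.585, 0.205] pointing down, gripper open.
Joint ranges: [-179.41, 179.41], [-58.25, 129.5], [7.25, 145.43], [-54.29, 234.29], [11.92, 165.04], [-157.13, 157.13]. Speed limits (degrees/s): [147.25, 147.25, 180, 180, 180, 180].

### API

Orientations are given as [roll, pitch, yaw] about the fixed x, y, z axes, in that order (R = Rz(yaw) Ry(pitch) Rx(roll)).
In Python, from station import bot gives the robot as it stands.
- The arm moves only by the tool step_arm, never from a script. Its argument "moves" is a list of rows, each a list of 7 numbers: the shift along the tool's x, y, z in mm, then the turn, a rotation vector about the tool's x, y, z in degrees, then the finger opening in mm, from 0 to 94. In form: [[x, y, z, ax, ay, az, gripper], ...]. A call has 1 to 12 rows; each row is the pose to reach, as a shift and turn from the pose commanded when the call began, along the tool's axes at that moment; what a row does not reach only later rows make up. A row lasts 1/10 s, in which the tool goes at most 50 mm and 8.59 degrees, less where a joint would pass 70% of its speed; a pose out of reach is approached as far as the arm can. A call with a gripper value outside its range is refused whole. The fingers move at their own pace and stop on an object; "grip_force" is the grip in N (left out, the last holds). Time passes only in rows, so rows that repeat a pose let the fingers close. It gives the time, the measured TCP pose, the force, the opening and the grip force at its end, in the units of the state.
- bot.get_state(): the state, without advancing time (a new reading comes with each control period).
- bot.grab_frame(name): name is "side" or "top" or "wrist"; returns a dict with "img" (420x560x3 uint8, blue, green, red), "depth" (420x560 float32, m along the optical axis (not along the pixel's ray), 0 where there is no reading), "K" (3x3 intrinsics, pixels), "R" (3x3) and "t" (3): a world point X has camera coordinates R X + t; the wrist camera has in their place "tool_from_camera" (4x4, takes a point from camera to tool coordinates, whose origin is the TCP and whose axes are the flange's). Camera axes: x right, y down, z forward; pixel columns grow to the right and rows downward; lengths in m; the calibration is good to about 2 mm. A picture is of the moment at which its call begins: read the wrist's pose just before it.
- bot.sign_off(): hands the job in; it is judged then, once.
Trained networks look in a picture, given as the dict that the camera call returned (one of the last four; its "shot" number tells which), for a name from the list of things; names that differ only in an ending like _2 or _b are one class to them, and where a whole thing is asked for, a point or a joint stands for the part that bears it (a point fixed in the world has none). Each returns a list of dicts, best first, with "conf" (0 to 1); they miss things now and then, are a little off and sometimes report something else, mostly with a low value. They report only what shows in the picture. A call takes as long as a camera call.
- bot.masks_of(picture, name): "mask" (420x560 bool, what is visible of it) and "bbox" ([left, top, right, bottom] in pixels, round what is visible of it).
- bot.pinpoint(picture, name): "uv" ([column, row] in pixels: a listed point, or the origin of a listed thing).
The state is a dict: "time": time; "qpos": joint angles; "joint_vel": joint speeds; "effort": joint torques, N m; "ee_pos": TCP position; "tcp_rot": TCP orientation; "contact_force": force on the tool from outside, world axes, zero at the start; "ft_torque": the same for the moment, N m; "opening": opening from 0.0 (shut) to 1.0 (fully open); "grip_force": force on a finger pad.
Only numpy, scipy, OpenCV 4.12 (cv2) and the standard library are available. Lean on these libraries where they do the work, as an engineer would, in place of code of your own. Each camera call takes 0.05 s, during which the arm holds its last target. There are 200 camera calls.

### The job

Put the centrifuge room's ear defenders away: swing the rack's keeper bar wide open, hang every pair of ear defenders that is out on the bench over the rail by its headband, one cup on each side, then swing the keeper bar fully shut above them. Finally take the lock plate out of its parking block and push it fully down into the slot of the rack's latch block, so that the bar cannot swing open again; leave the tube rack, the bottle and the glove box alone.

Things in the scene. Friction and masses are not known exactly. Their poses are not given: they have to be found in the camera images.
- rack: aluminium storage rack, fixed; origin at bench level under the middle of its rail, y along the rail, z up, -x the side to which the keeper opens (robot's side). Base plate 120 x 440 mm, 12 mm high. Hinge post 24 mm square at y +175 mm, 185 mm high. Latch block at the other end: x -48 to +24, y -222 to -158 mm, top 177 mm high, with the lock slot and on its +x side an upright stop, 193 mm high
- rail_mid (a point): middle of the rail, on its top line, 155 mm above the bench; axes as the rack's. Round steel rail, 16 mm in diameter, clear from y -150 to +160 mm. Three ear defenders fit side by side, 85 mm apart (y -85, 0, +85 mm); hung, their cup bottoms are 30 mm above the bench, clear of the base plate
- keeper (a joint): swing of the keeper bar, rad: 0 = shut (bar straight above the rail, tip against the stop), grows as the bar swings level about its upright hinge to the rack's -x side (clockwise from above), at most 1.8. A stiff hinge (about 0.3 N m): stays where it is left. Starts shut or up to 0.35 open, so it lies over the rail and must be opened first
- keeper_grip (a point): on the grip peg of the keeper bar, 20 mm below its top and 22 mm above the bar's top (220 mm above the bench): upright black peg, 18 mm in diameter, 42 mm tall, 240 mm from the hinge axis
- keeper_hinge (a point): on the hinge axis of the keeper bar (rack x 0, y +175 mm, 185 mm above the bench). The steel bar is 12 mm wide, reaches 382 mm from the axis, and spans 187 to 199 mm above the bench
- muff1: ear defenders: black headband on two grey cups, starting upright on the cups, arch up. Origin: centre of the underside (cup bottoms). x from cup to cup, y the way a rail passes through the arch, z up. 158 mm (x) by 62 mm (y, the cups), 145 mm high; gap between the ear cushions 78 mm; 0.18-0.29 kg; half-turn symmetric. Crown pad: see its point. None if absent.
- muff2: as muff1
- muff3: as muff1
- muff1_crown (a point): centre of the crown pad of muff1, 135 mm above its origin: a straight pad 56 mm (x) by 26 mm (y), 20 mm thick (125 to 145 mm above the origin); from its ends the band slopes down to the cups. Hung, this point lies 10 mm above the rail's top line. None if absent
- muff2_crown (a point): centre of the crown pad of muff2, 135 mm above its origin: a straight pad 56 mm (x) by 26 mm (y), 20 mm thick (125 to 145 mm above the origin); from its ends the band slopes down to the cups. Hung, this point lies 10 mm above the rail's top line. None if absent
- muff3_crown (a point): centre of the crown pad of muff3, 135 mm above its origin: a straight pad 56 mm (x) by 26 mm (y), 20 mm thick (125 to 145 mm above the origin); from its ends the band slopes down to the cups. Hung, this point lies 10 mm above the rail's top line. None if absent
- park: grey parking block of the lock plate, fixed to the bench: 60 mm (x) by 90 mm (y), 50 mm high, slot 11 by 47 mm (long along y), 40 mm deep in the middle of its top; origin at the centre of its underside
- plate: the lock plate: steel blade 8 mm thick (x), 44 mm wide (y), with a black grip head 14 mm thick (x) and 44 mm wide from 75 to 112 mm above its foot; origin at the centre of its foot, z up, total 112 mm high, 0.2 kg; half-turn symmetric. It starts standing in the parking block's slot, foot 10 mm above the bench
- lock_slot (a point): centre of the lock slot's mouth in the latch block's top, 177 mm above the bench; axes as the rack's. Slot 11 mm (x) by 47 mm (y), 40 mm deep, solid floor, 3 mm chamfer. It is beside the shut keeper bar, 22 mm from its centre line on the side to which it opens, so the plate bars its way. Fully down, the plate's foot is 40 mm below this point
- tube_rack: bystander: steel rack of capped tubes, 62 x 166 x 111 mm; leave alone
- bottle: bystander: amber bottle, 72 mm in diameter, 160 mm high; leave alone
- glove_box: bystander: glove carton 120 x 160 x 75 mm; leave alone

How it is judged:
By the outcome, as a careful person would: the job done as asked, in the order asked, and still so for the second after the job is handed in, with the robot touching nothing.
Of muff1, muff2, muff3 only 2 to 3 are there at a start; the rules pass over those that are not, and their reading is None.
At some moment in a run one of muff1, muff2, muff3 may be knocked a few centimetres aside while the robot is not near it.
It also fails if it takes over 210 s, if anything falls off the work surface, if the arm or the gripper's body presses on something with over 40 N, if the wrist force passes 120 N, or if a joint passes its speed limit or range.

## Working session

There is one attempt and no reset: what is moved stays moved. The work goes in short steps, Python scripts to look and compute and a tool call to move; the robot and the scene stay as the last step left them, time stands still between calls to the robot, and variables do not carry over. Pictures are saved under pics/ and viewed, at most 14 in all, crops included, and the job is handed in when it is done.

Besides the shell and the picture viewer there is one more tool, called after "Emit:" by a JSON object that holds its "name" and its "arguments", one argument or row to a line. step_arm: Moves the arm, as the interface text tells. Its arguments: {"type":"object","properties":{"moves":{"type":"array"},"grip_force":{"type":"number"}},"required":["moves"]}

```bash
ls; mkdir -p pics
cat > h.py <<'E'
import numpy as np, cv2
from scipy.spatial.transform import Rotation as Ro
from station import bot
NAMES=['muff1_crown','keeper_grip','keeper_hinge','rail_mid','lock_slot','plate','park','rack','muff1']
def cam(name):
    s=bot.get_state(); f=bot.grab_frame(name)
    if 'R' in f: R,t=np.array(f['R']),np.array(f['t'])
    else:
        T=np.array(f['tool_from_camera']); W=np.eye(4)
        W[:3,:3]=Ro.from_euler('xyz',s['tcp_rot'],degrees=True).as_matrix(); W[:3,3]=s['ee_pos']
        C=np.linalg.inv(W@T); R,t=C[:3,:3],C[:3,3]
    f['Rw'],f['tw']=R,t
    return f
def ray(f,uv):
    d=np.linalg.inv(f['K'])@[uv[0],uv[1],1]; return -f['Rw'].T@f['tw'], f['Rw'].T@d
def at_z(f,uv,z):
    o,d=ray(f,uv); return o+d*(z-o[2])/d[2]
def by_depth(f,uv):
    u,v=int(round(uv[0])),int(round(uv[1])); p=f['depth'][max(v-2,0):v+3,max(u-2,0):u+3]; p=p[p>0]
    o,d=ray(f,uv); return o+d*np.median(p) if len(p) else None
def tri(f,a,g,b):
    o1,d1=ray(f,a);o2,d2=ray(g,b);A=np.c_[d1,-d2];s=np.linalg.lstsq(A,o2-o1,rcond=None)[0]
    p,q=o1+d1*s[0],o2+d2*s[1]; return (p+q)/2,np.linalg.norm(p-q)
def cloud(f,mask):
    v,u=np.nonzero(mask&(f['depth']>0)); P=np.linalg.inv(f['K'])@np.vstack([u,v,np.ones(len(u))])*f['depth'][v,u]
    return (f['Rw'].T@(P-f['tw'][:,None])).T
E
python3 - <<'E'
from h import *
np.set_printoptions(precision=3,suppress=True)
s=bot.get_state();print(s,bot.grip_depth)
for c in ['top','side']:
    f=cam(c); cv2.imwrite(f'pics/{c}0.png',f['img']); print(c,-f['Rw'].T@f['tw'])
    for n in NAMES:
        for r in bot.pinpoint(f,n)[:4]: print(n,round(r['conf'],2),np.round(r['uv'],1),by_depth(f,r['uv']))
E
```

```text
pics
{'time': 0.0, 'qpos': array([54.081, 14.084, 89.325,  0.001, 76.705, -9.973]), 'joint_vel': array([0.005, 0.126, 0.088, 0.008, 0.012, 0.008]), 'effort': array([  0.001, -41.583, -31.46 ,   0.069,   0.033,  -0.   ]), 'ee_pos': array([0.284, 0.584, 0.204]), 'tcp_rot': array([-179.888,   -0.021,  154.054]), 'contact_force': array([-0.186, -0.208,  0.054]), 'ft_torque': array([-0.025, -0.037,  0.024]), 'grip_force': 0.0, 'opening': 0.9962493636671504} 0.0188
top [ 0.461 -0.087  1.165]
muff1_crown 0.74 [351.3 193.1] [ 0.627 -0.263  0.145]
keeper_grip 0.88 [195.9 231.9] [0.547 0.131 0.013]
keeper_hinge 0.58 [101.9 202.4] [0.602 0.309 0.199]
keeper_hinge 0.32 [343.6 202.4] [ 0.625 -0.267 -0.   ]
rail_mid 0.6 [179.4 211.5] [0.586 0.145 0.151]
lock_slot 0.79 [258.1 223. ] [ 0.558 -0.041  0.141]
plate 0.47 [200.9 276.2] [0.434 0.097 0.12 ]
park 0.78 [203.  271.9] [0.442 0.104 0.05 ]
rack 0.77 [192.8 215.6] [0.591 0.14  0.012]
muff1 0.76 [345.9 203.3] [ 0.622 -0.273  0.   ]
muff1 0.56 [298.3 274. ] [ 0.437 -0.134  0.145]
muff1 0.55 [191.3 214.3] [0.594 0.143 0.017]
side [0.421 0.666 0.945]
muff1_crown 0.61 [278.4 177.8] [ 0.629 -0.251  0.133]
keeper_grip 0.8 [284.5 254.6] [0.538 0.098 0.224]
keeper_hinge 0.84 [226.  351.1] [0.601 0.326 0.2  ]
rail_mid 0.63 [254.8 287.8] [0.594 0.15  0.155]
lock_slot 0.61 [288.8 225.5] [ 0.557 -0.051  0.155]
plate 0.51 [323.5 324.4] [0.433 0.145 0.049]
park 0.83 [323.  325.9] [0.434 0.15  0.05 ]
rack 0.82 [258.5 323.6] [0.589 0.157 0.014]
rack 0.27 [334.4 247.1] [ 0.439 -0.136  0.   ]
muff1 0.88 [281.7 206.9] [ 0.622 -0.265  0.   ]
muff1 0.83 [334.9 249. ] [ 0.436 -0.13  -0.   ]
```

View pics/top0.png

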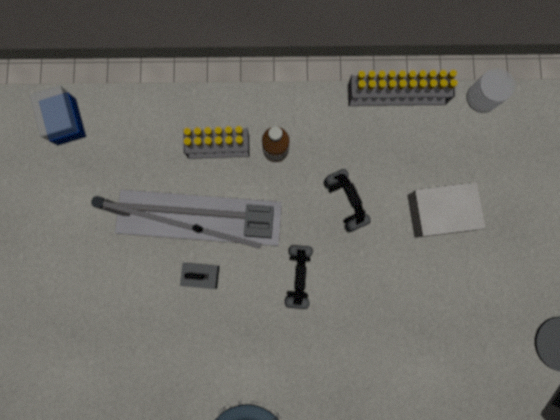

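View pics/side0.png

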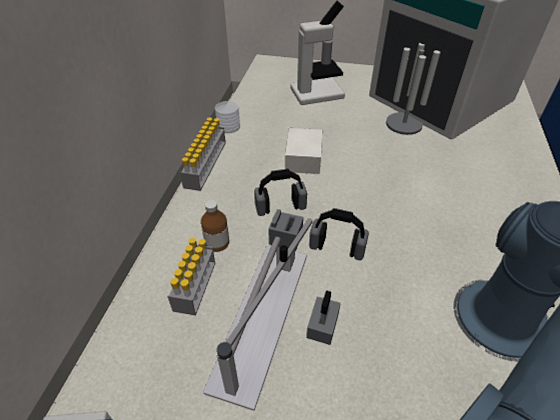

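The top view shows two muffs, crowns near (350,197) and (300,277). The keeper runs from its hinge at (98,202) and is partly open, with the peg at (197,229). The park block and plate are at (199,275). The side view agrees: there are two muffs and no third. Next I'll fit the geometry precisely from depth.

```bash
cat > geo.py <<'E'
from h import *
np.set_printoptions(precision=4,suppress=True)
def pca(P):
    c=P[:,:2].mean(0);U,S,V=np.linalg.svd(P[:,:2]-c,full_matrices=False);d=V[0];q=(P[:,:2]-c)@V.T
    return c,np.degrees(np.arctan2(d[1],d[0])),q.min(0),q.max(0),len(P)
def rect(P):
    r=cv2.minAreaRect((P[:,:2]*1000).astype(np.float32)); return np.round(r[0],1),np.round(r[1],1),round(r[2],1)
if __name__=='__main__':
    for c in ['top','side']:
        f=cam(c);P=cloud(f,np.ones((420,560),bool));print(c)
        reg=(P[:,0]>.5)&(P[:,0]<.66)&(P[:,1]>-.1)&(P[:,1]<.36)
        Q=P[reg]
        for nm,a,b in [('bar',.192,.204),('peg',.225,.25),('rail',.148,.158),('base',.008,.016),('latchtop',.174,.181),('stop',.186,.197)]:
            q=Q[(Q[:,2]>a)&(Q[:,2]<b)]
            if nm in('latchtop','stop'): q=q[q[:,1]<0]
            if len(q)>3: print(nm,pca(q),rect(q),np.median(q[:,2]))
        pk=P[(abs(P[:,0]-.435)<.08)&(abs(P[:,1]-.14)<.08)]
        for nm,a,b in [('parktop',.044,.055),('head',.095,.13)]:
            q=pk[(pk[:,2]>a)&(pk[:,2]<b)]
            if len(q)>3: print(nm,pca(q),rect(q),q[:,2].max())
        for x,y in [(.62,-.26),(.437,-.134)]:
            m=P[(abs(P[:,0]-x)<.1)&(abs(P[:,1]-y)<.1)]
            q=m[(m[:,2]>.135)&(m[:,2]<.155)];print('crown',pca(q),rect(q),q[:,2].max())
            q=m[(m[:,2]>.03)&(m[:,2]<.155)];print('muff',rect(q))
E
python3 geo.py
```

```text
top
bar (array([0.5618, 0.1433]), np.float64(-102.14567361674942), array([-0.1962, -0.0227]), array([0.2021, 0.0731]), 1019) (array([559.7, 135.7]), array([402.7,  93.4]), 85.9) 0.19812705848650614
peg (array([0.5402, 0.088 ]), np.float64(-103.33627015888383), array([-0.0089, -0.008 ]), array([0.0078, 0.008 ]), 58) (array([540.1,  88.8]), array([16.9, 15.3]), 87.8) 0.23916537690782264
rail (array([0.5882, 0.1308]), np.float64(-96.26637189979964), array([-0.1875, -0.0438]), array([0.2078, 0.0171]), 805) (array([569.7, 122.8]), array([394.7,  59.4]), 85.2) 0.1527823157644101
base (array([0.5902, 0.1401]), np.float64(-93.54244630189774), array([-0.2062, -0.0657]), array([0.2351, 0.0625]), 4248) (array([588.8, 125.8]), array([439.9, 120. ]), 85.0) 0.011470453693661176
latchtop (array([ 0.5578, -0.0426]), np.float64(153.6805276371972), array([-0.047 , -0.0429]), array([0.0409, 0.039 ]), 575) (array([562.1, -42.6]), array([64., 72.]), 84.8) 0.1765667401714465
stop (array([ 0.5738, -0.0407]), np.float64(164.12321799330135), array([-0.0241, -0.0255]), array([0.0725, 0.0257]), 142) (array([55
[... 2318 characters left out ...]
 (array([0.4366, 0.1255]), np.float64(83.60766449315027), array([-0.0273, -0.0063]), array([0.0173, 0.0079]), 147) (array([436.8, 120.4]), array([44.6, 14.2]), 83.7) 0.12581627687542293
crown (array([ 0.6273, -0.2599]), np.float64(23.601934582903407), array([-0.0363, -0.0171]), array([0.0357, 0.0134]), 165) (array([ 627.1, -262.2]), array([71.4, 30.6]), 18.1) 0.14818572146336165
muff (array([ 626.6, -261.5]), array([157.5,  63.8]), 23.3)
crown (array([ 0.4345, -0.131 ]), np.float64(-164.67294868074836), array([-0.1092, -0.025 ]), array([0.0371, 0.0505]), 223) (array([ 471.8, -113.7]), array([154.5,  50.7]), 29.6) 0.15382815488954588
muff (array([ 439.2, -105.5]), array([118.1, 166. ]), 85.3)
```

```bash
cat > plan.py <<'E'
from h import *
# rack frame (measured): yaw -5, origin
RY=np.radians(-5.0); RO=np.array([.5912,.1465])
RX=np.array([np.cos(RY),np.sin(RY)]); RYV=np.array([-np.sin(RY),np.cos(RY)])
def rk(x,y,z): return np.r_[RO+RX*x+RYV*y,z]
def plan(wps,step=46,turn=8,s=None):
    """wps: (x,y,z,yaw,grip,[nrows])"""
    s=s or bot.get_state(); p=np.array(s['ee_pos']);R0=Ro.from_euler('xyz',s['tcp_rot'],degrees=True);p0=p;cur=s['tcp_rot'][2]
    rows=[]
    for w in wps:
        q=np.array(w[:3]);dy=(w[3]-cur+180)%360-180
        n=w[5] if len(w)>5 else int(max(1,np.ceil(np.linalg.norm(q-p)*1000/step),np.ceil(abs(dy)/turn)))
        for i in range(1,n+1):
            pp=p+(q-p)*i/n; yy=cur+dy*i/n
            a=R0.inv().apply(pp-p0)*1000; r=(R0.inv()*Ro.from_euler('xyz',[180,0,yy],degrees=True)).as_rotvec(degrees=True)
            rows.append([*[round(float(v)) if n>1 and i<n else round(float(v),1) for v in a],*[round(float(v),1) for v in r],w[4]])
        p=q;cur=cur+dy
    for k in range(0,len(rows),12): print(f'[{k}]',rows[k:k+12])
E
python3 - <<'E'
from plan import *
print(rk(0,.175,.2),rk(-.022,-.19,.177))
f=cam('wrist'); print([(round(r['conf'],2),r['bbox']) for r in bot.masks_of(f,'muff1')])
plan([(.32,.52,.30,146,60),(.541,.0904,.30,74.5,60)])
E
```

```text
[0.60645225 0.32083407 0.2       ] [ 0.55272413 -0.04085957  0.177     ]
[]
[0] [[-20, -14, -32, -0.0, -0.0, 2.7, 60], [-40, -28, -63, -0.0, 0.0, 5.4, 60], [-60.3, -42.4, -94.6, -0.0, 0.0, 8.1, 60], [-95, -69, -95, -0.0, 0.0, 14.6, 60], [-131, -95, -95, -0.0, 0.0, 21.1, 60], [-166, -121, -95, -0.0, 0.0, 27.6, 60], [-201, -148, -95, -0.0, 0.0, 34.1, 60], [-236, -174, -95, -0.0, 0.0, 40.6, 60], [-271, -200, -95, -0.0, 0.0, 47.1, 60], [-306, -227, -95, -0.0, 0.0, 53.6, 60], [-341, -253, -95, -0.0, 0.0, 60.1, 60], [-377, -279, -95, -0.0, 0.0, 66.6, 60]]
[12] [[-412, -306, -95, -0.0, 0.0, 73.1, 60], [-446.9, -332.0, -94.6, -0.0, 0.0, 79.6, 60]]
```

Emit:
{"name": "step_arm", "arguments": {
  "moves": [
    [-20,-14,-32,0,0,2.7,60],
    [-40,-28,-63,0,0,5.4,60],
    [-60,-42,-95,0,0,8.1,60],
    [-95,-69,-95,0,0,14.6,60],
    [-131,-95,-95,0,0,21.1,60],
    [-166,-121,-95,0,0,27.6,60],
    [-201,-148,-95,0,0,34.1,60],
    [-236,-174,-95,0,0,40.6,60],
    [-271,-200,-95,0,0,47.1,60],
    [-306,-227,-95,0,0,53.6,60],
    [-341,-253,-95,0,0,60.1,60],
    [-377,-279,-95,0,0,66.6,60]
  ],
  "grip_force": 12
}}

```text
time: 2.4
ee_pos: [0.5018, 0.167, 0.3008]
tcp_rot: [180.0, -0.0, 87.2]
contact_force: [0.9, -0.4, -0.8]
opening: 0.637
grip_force: 0.0
```

Emit:
{"name": "step_arm", "arguments": {
  "moves": [
    [-35,-50,0,0,0,6.5,60],
    [-35,-50,0,0,0,13,60],
    [-35,-50,0,0,0,13,60]
  ]
}}

```text
time: 2.7
ee_pos: [0.4492, 0.1351, 0.3004]
tcp_rot: [180.0, -0.0, 74.4]
contact_force: [-0.8, -0.1, 0.5]
opening: 0.64
grip_force: 0.0
```

Run:
```python
from plan import *
f=cam('wrist');P=cloud(f,np.ones((420,560),bool))
q=P[(P[:,2]>.232)&(P[:,2]<.246)];print(len(q),q.min(0) if len(q) else 0,q.max(0) if len(q) else 0)
for r in bot.pinpoint(f,'keeper_grip'): print(r['conf'],r['uv'],at_z(f,r['uv'],.22))
plan([(.541,.0904,.30,74.5,60),(.541,.0904,.206,74.5,60),(.541,.0904,.206,74.5,0,4)])
```

```text
462 [0.53242785 0.08144626 0.23213821] [0.54991415 0.09885876 0.24158143]
0.7 [411.2, 235.9] [0.54357348 0.0907419  0.22      ]
[0] [[-7, 33, 0, 0.1, -0.0, 0.0, 60], [-13, 66, 1, 0.1, -0.0, 0.1, 60], [-19.9, 99.6, 1.2, 0.1, -0.0, 0.1, 60], [-20, 100, 32, 0.1, -0.0, 0.1, 60], [-20, 100, 64, 0.1, -0.0, 0.1, 60], [-20.0, 99.5, 95.2, 0.1, -0.0, 0.1, 60], [-20, 100, 95, 0.1, -0.0, 0.1, 0], [-20, 100, 95, 0.1, -0.0, 0.1, 0], [-20, 100, 95, 0.1, -0.0, 0.1, 0], [-20.0, 99.5, 95.2, 0.1, -0.0, 0.1, 0]]
```

Emit:
{"name": "step_arm", "arguments": {
  "moves": [
    [-7,33,0,0,0,0,60],
    [-13,66,1,0,0,0,60],
    [-20,99.5,1,0,0,0,60],
    [-20,99.5,32,0,0,0,60],
    [-20,99.5,64,0,0,0,60],
    [-20,99.5,94,0,0,0,60],
    [-20,99.5,94,0,0,0,0],
    [-20,99.5,94,0,0,0,0],
    [-20,99.5,94,0,0,0,0],
    [-20,99.5,94,0,0,0,0]
  ]
}}

```text
time: 3.8
ee_pos: [0.5417, 0.0902, 0.2088]
tcp_rot: [179.8, -0.1, 74.5]
contact_force: [0.2, -0.8, 0.1]
opening: 0.337
grip_force: 0.0
```

Run:
```python
from plan import *
s=bot.get_state();print(s['ee_pos'],s['opening']*94,s['grip_force'])
H=rk(0,.175,0)[:2]; v=s['ee_pos'][:2]-H; r=np.linalg.norm(v);a0=np.degrees(np.arctan2(v[1],v[0]));print(r,a0)
z=s['ee_pos'][2]; W=[]
for k in range(1,13):
    a=np.radians(a0-k*7.3); W.append((H[0]+r*np.cos(a),H[1]+r*np.sin(a),z,74.4-6.2*k,0,1))
print(a0-7.3*12); plan(W)
```

```text
[0.54165793 0.09021094 0.20877012] 31.689851543799133 0.0
0.2395523613458949 -105.69288105356287
-193.29288105356287
[0] [[2.0, -30.4, -0.1, 0.2, -0.1, 6.3, 0], [7.9, -60.4, -0.2, 0.2, -0.1, 12.5, 0], [17.6, -89.3, -0.3, 0.2, -0.1, 18.7, 0], [30.8, -116.8, -0.4, 0.2, -0.1, 24.9, 0], [47.5, -142.3, -0.5, 0.2, -0.1, 31.1, 0], [67.2, -165.6, -0.6, 0.2, -0.1, 37.3, 0], [89.8, -186.1, -0.6, 0.2, -0.1, 43.5, 0], [114.7, -203.6, -0.7, 0.2, -0.1, 49.7, 0], [141.7, -217.9, -0.7, 0.2, -0.2, 55.9, 0], [170.3, -228.5, -0.7, 0.2, -0.2, 62.1, 0], [200.0, -235.5, -0.7, 0.2, -0.2, 68.3, 0], [230.3, -238.6, -0.7, 0.2, -0.2, 74.5, 0]]
```

Emit:
{"name": "step_arm", "arguments": {
  "moves": [
    [0,0,0,0,0,0,0],
    [0,0,0,0,0,0,0],
    [0,0,0,0,0,0,0],
    [0,0,0,0,0,0,0],
    [0,0,0,0,0,0,0]
  ]
}}

```text
time: 4.3
ee_pos: [0.5408, 0.0901, 0.2075]
tcp_rot: [179.9, -0.0, 74.5]
contact_force: [-1.1, 1.0, 6.1]
opening: 0.187
grip_force: 12.0
```

Emit:
{"name": "step_arm", "arguments": {
  "moves": [
    [2.0,-30.4,0,0,0,6.3,0],
    [7.9,-60.4,0,0,0,12.5,0],
    [17.6,-89.3,0,0,0,18.7,0],
    [30.8,-116.8,0,0,0,24.9,0],
    [47.5,-142.3,0,0,0,31.1,0],
    [67.2,-165.6,0,0,0,37.3,0],
    [89.8,-186.1,0,0,0,43.5,0],
    [114.7,-203.6,0,0,0,49.7,0],
    [141.7,-217.9,0,0,0,55.9,0],
    [170.3,-228.5,0,0,0,62.1,0],
    [200,-235.5,0,0,0,68.3,0],
    [230.3,-238.6,0,0,0,74.5,0]
  ]
}}

```text
time: 5.5
ee_pos: [0.371, 0.3772, 0.2072]
tcp_rot: [180.0, 0.1, -0.3]
contact_force: [-1.1, -2.1, 8.6]
opening: 0.188
grip_force: 12.0
```

Emit:
{"name": "step_arm", "arguments": {
  "moves": [
    [0,0,0,0,0,0,0],
    [0,0,0,0,0,0,60],
    [0,0,0,0,0,0,60],
    [0,0,0,0,0,0,60],
    [0,0,-40,0,0,0,60],
    [0,0,-80,0,0,0,60],
    [0,0,-120,0,0,0,60],
    [0,0,-150,0,0,0,60]
  ]
}}

```text
time: 6.3
ee_pos: [0.3726, 0.3754, 0.3591]
tcp_rot: [-179.9, -0.1, -0.1]
contact_force: [0.7, -0.5, 0.4]
opening: 0.641
grip_force: 0.0
```

Run:
```python
from plan import *
import geo
from geo import rect,pca
s=bot.get_state();print(s['ee_pos'],s['tcp_rot'],s['time'])
for c in ['top','side']:
    f=cam(c);P=cloud(f,np.ones((420,560),bool)); cv2.imwrite(f'pics/{c}1.png',f['img'])
    for x,y in [(.62,-.265),(.437,-.134)]:
        m=P[(abs(P[:,0]-x)<.14)&(abs(P[:,1]-y)<.12)]
        # drop latch area
        l=(m[:,:2]-RO); lx,ly=l@RX,l@RYV; m=m[~((abs(lx)<.075)&(ly>-.245))]
        m=m[~((abs(m[:,0]-[.437,.62][x<.5])<.0))]
        q=m[(m[:,2]>.03)&(m[:,2]<.155)]
        # connected cluster in grid
        g=np.zeros((400,400),np.uint8);ij=((q[:,:2]-[x-.2,y-.2])*1000).astype(int);g[ij[:,0],ij[:,1]]=255
        g=cv2.dilate(g,np.ones((9,9)));n,lab=cv2.connectedComponents(g);L=lab[ij[:,0],ij[:,1]]
        for k in range(1,n):
            w=q[L==k]
            if len(w)>150: 
                t=w[w[:,2]>.137];print(c,len(w),rect(w),'crown',rect(t) if len(t)>5 else 0, w[:,2].max())
    h=P[(P[:,2]>.186)&(P[:,2]<.203)&(P[:,0]<.6)&(P[:,0]>.15)&(P[:,1]>.25)];print('bar',pca(h))
```

```text
[0.3726 0.3754 0.3591] [-179.9274   -0.1358   -0.0965] 6.3
top 1112 (array([ 624.9, -266.5]), array([158.1,  61.3]), 24.1) crown (array([ 625.2, -266.7]), array([65.5, 26.4]), 24.9) 0.14855415019845153
top 1086 (array([ 430.5, -137.8]), array([ 62. , 157.8]), 85.4) crown (array([ 429.8, -138. ]), array([25.9, 64.8]), 85.4) 0.15028808429228196
bar (array([0.4162, 0.364 ]), np.float64(166.28313468129397), array([-0.1918, -0.0112]), array([0.1874, 0.0121]), 1188)
side 962 (array([ 626., -261.]), array([158.4,  62.4]), 23.5) crown (array([ 626.5, -263.6]), array([62. , 30.1]), 24.8) 0.15066103440483605
side 474 (array([ 481.3, -139. ]), array([68.5, 56.7]), 9.4) crown (array([ 460.1, -132.2]), array([10. , 22.5]), 28.2) 0.14451037751749068
bar (array([0.4658, 0.3581]), np.float64(166.4744021841909), array([-0.1409, -0.0141]), array([0.149 , 0.0089]), 1268)
```

Run:
```python
from plan import *
plan([(.4315,-.136,.27,-4.6,64)],step=47)
```

```text
[0] [[5, 43, 7, -0.3, -0.5, 0.4, 64], [10, 85, 15, -0.3, -0.5, 0.8, 64], [14, 128, 22, -0.3, -0.5, 1.1, 64], [19, 171, 30, -0.3, -0.5, 1.5, 64], [24, 214, 37, -0.3, -0.5, 1.9, 64], [29, 256, 45, -0.3, -0.5, 2.3, 64], [34, 299, 52, -0.3, -0.5, 2.6, 64], [38, 342, 60, -0.3, -0.5, 3.0, 64], [43, 385, 67, -0.3, -0.5, 3.4, 64], [48, 427, 75, -0.3, -0.5, 3.8, 64], [53, 470, 82, -0.3, -0.4, 4.1, 64], [57.7, 512.7, 89.7, -0.3, -0.4, 4.5, 64]]
```

View pics/top1.png

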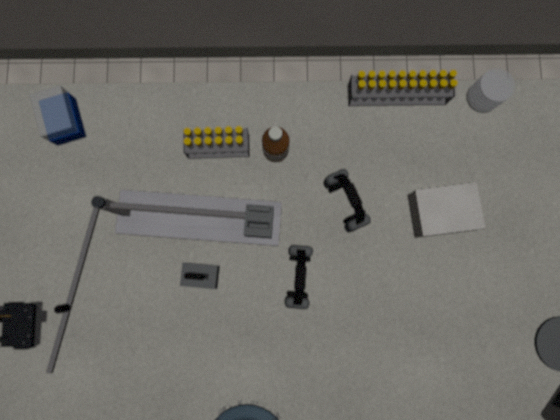

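The keeper is wide open, running from (98,203) to (52,372), and both muffs are unmoved at (350,197) and (300,277). Next I'll fetch the near muff.

Emit:
{"name": "step_arm", "arguments": {
  "moves": [
    [5,43,7,0,0,0.4,64],
    [10,85,15,0,0,0.8,64],
    [14,128,22,0,0,1.1,64],
    [19,171,30,0,0,1.5,64],
    [24,214,37,0,0,1.9,64],
    [29,256,45,0,0,2.3,64],
    [34,299,52,0,0,2.6,64],
    [38,342,60,0,0,3,64],
    [43,385,67,0,0,3.4,64],
    [48,427,75,0,0,3.8,64],
    [53,470,82,0,0,4.1,64],
    [58,513,90,0,0,4.5,64]
  ]
}}

```text
time: 7.6
ee_pos: [0.4287, -0.139, 0.2646]
tcp_rot: [-180.0, 0.1, -4.6]
contact_force: [0.6, -0.6, 0.2]
opening: 0.684
grip_force: 0.0
```

```bash
cat > crown.py <<'E'
from plan import *
from geo import rect
def crowns(show=True):
    f=cam('wrist');P=cloud(f,np.ones((420,560),bool)); out=[]
    q=P[(P[:,2]>.137)&(P[:,2]<.153)]
    for r in bot.masks_of(f,'muff1'):
        if r['conf']<.4: continue
        c=cloud(f,r['mask']); t=c[(c[:,2]>.13)&(c[:,2]<.16)]
        print(round(r['conf'],2),'whole',rect(c[c[:,2]>.03]),'crown',rect(t) if len(t)>9 else 0,np.percentile(c[:,2],99))
if __name__=='__main__':
    s=bot.get_state();print(s['ee_pos'],s['tcp_rot'],s['time']);crowns()
E
python3 crown.py
python3 - <<'E'
from plan import *
plan([(.4315,-.136,.129,-4.6,64),(.4315,-.136,.129,-4.6,0,6)])
E
```

```text
[ 0.4287 -0.139   0.2646] [-179.9597    0.08     -4.6247] 7.6
0.81 whole (array([ 432.4, -137.9]), array([ 61.1, 154.3]), 85.0) crown (array([ 431.5, -137.6]), array([25.5, 80.2]), 85.3) 0.1455151332351092
0.71 whole (array([ 574.7, -287.4]), array([48.8, 59.5]), 23.6) crown (array([ 587.9, -278.3]), array([19.6,  7.5]), 86.0) 0.13229734196241758
[0] [[1, -2, 45, -0.1, 0.3, -0.1, 64], [2, -3, 90, -0.1, 0.3, -0.2, 64], [3.5, -4.7, 134.3, -0.1, 0.3, -0.3, 64], [4, -5, 134, -0.1, 0.3, -0.3, 0], [4, -5, 134, -0.1, 0.3, -0.3, 0], [4, -5, 134, -0.1, 0.3, -0.3, 0], [4, -5, 134, -0.1, 0.3, -0.3, 0], [4, -5, 134, -0.1, 0.3, -0.3, 0], [3.5, -4.7, 134.3, -0.1, 0.3, -0.3, 0]]
```

Emit:
{"name": "step_arm", "arguments": {
  "moves": [
    [1,-1,45,0,0,0,64],
    [2,-1,90,0,0,0,64],
    [3,-1.3,125,0,0,0,64],
    [3,-1.3,135,0,0,0,64],
    [3,-1.3,135,0,0,0,64]
  ],
  "grip_force": 25
}}

```text
time: 8.2
ee_pos: [0.4315, -0.135, 0.1298]
tcp_rot: [-179.9, 0.2, -4.5]
contact_force: [-0.3, -0.5, 0.5]
opening: 0.683
grip_force: 0.0
```

Emit:
{"name": "step_arm", "arguments": {
  "moves": [
    [0,2.7,0,0,0,0,64],
    [0,2.7,0,0,0,0,0],
    [0,2.7,0,0,0,0,0],
    [0,2.7,0,0,0,0,0],
    [0,2.7,0,0,0,0,0],
    [0,2.7,0,0,0,0,0],
    [0,2.7,0,0,0,0,0],
    [0,2.7,0,0,0,0,0],
    [0,2.7,0,0,0,0,0]
  ]
}}

```text
time: 9.1
ee_pos: [0.4328, -0.1387, 0.1317]
tcp_rot: [-180.0, -0.0, -4.6]
contact_force: [0.2, 2.0, 1.6]
opening: 0.274
grip_force: 25.0
```

Run:
```python
from plan import *
s=bot.get_state();p=s['ee_pos'];print(p,s['opening']*94,s['grip_force'])
T=rk(0,.07,0);print(T, rk(0,-.04,0))
plan([(*p[:2],.36,-4.6,0),(T[0],T[1],.36,-5,0)],step=42)
```

```text
[ 0.43276192 -0.13874708  0.13165623] 25.723755952660156 24.979476928710938
[0.5973009  0.21623363 0.        ] [0.58771377 0.10665221 0.        ]
[0] [[0, 0, -38, -0.0, -0.0, 0.0, 0], [0, 0, -76, -0.0, -0.0, 0.0, 0], [0, 0, -114, -0.0, -0.0, 0.0, 0], [0, 0, -152, -0.0, -0.0, 0.0, 0], [0, 0, -190, -0.0, -0.0, 0.0, 0], [0.0, -0.1, -228.3, -0.0, -0.0, 0.0, 0], [14, -37, -228, -0.0, -0.0, 0.1, 0], [27, -73, -228, -0.0, -0.0, 0.1, 0], [41, -110, -228, -0.0, -0.0, 0.2, 0], [54, -147, -228, -0.0, -0.0, 0.2, 0], [68, -184, -228, -0.0, -0.0, 0.2, 0], [82, -220, -228, -0.0, -0.0, 0.3, 0]]
[12] [[95, -257, -228, -0.0, -0.0, 0.3, 0], [109, -294, -228, -0.0, -0.0, 0.4, 0], [122, -330, -228, -0.0, -0.0, 0.4, 0], [135.9, -367.0, -228.2, -0.0, -0.0, 0.4, 0]]
```

Emit:
{"name": "step_arm", "arguments": {
  "moves": [
    [0,0,-20,0,0,0,0],
    [0,0,-50,0,0,0,0],
    [0,0,-90,0,0,0,0],
    [0,0,-130,0,0,0,0],
    [0,0,-170,0,0,0,0],
    [0,0,-228,0,0,0,0],
    [14,-37,-228,0,0,0,0],
    [27,-73,-228,0,0,0,0],
    [41,-110,-228,0,0,0,0],
    [54,-147,-228,0,0,0,0],
    [68,-184,-228,0,0,0.2,0],
    [82,-220,-228,0,0,0.3,0]
  ]
}}

```text
time: 10.3
ee_pos: [0.5319, 0.0755, 0.3583]
tcp_rot: [180.0, 0.1, -4.8]
contact_force: [1.2, -0.9, -3.5]
opening: 0.269
grip_force: 25.0
```

Emit:
{"name": "step_arm", "arguments": {
  "moves": [
    [14,-37,0,0,0,0,0],
    [27,-74,0,0,0,0,0],
    [41,-110,0,0,0,0,0],
    [50,-135,0,0,0,0.1,0],
    [54,-146,0,0,0,0.1,0],
    [54,-146,0,0,0,0.1,0]
  ]
}}

```text
time: 10.9
ee_pos: [0.5978, 0.2155, 0.358]
tcp_rot: [179.9, 0.1, -4.9]
contact_force: [-0.7, -0.3, -1.9]
opening: 0.274
grip_force: 25.0
```

Run:
```python
from plan import *
from geo import rect,pca
np.set_printoptions(precision=4,suppress=True)
s=bot.get_state();p=s['ee_pos'];print(p,s['tcp_rot'],s['opening']*94,s['grip_force'],s['contact_force'])
for c in ['top','side','wrist']:
    f=cam(c);P=cloud(f,np.ones((420,560),bool)); cv2.imwrite(f'pics/{c}2.png',f['img'])
    l=P[:,:2]-RO;lx,ly=l@RX,l@RYV
    q=P[(abs(lx)<.03)&(ly>-.14)&(ly<.02)&(P[:,2]>.148)&(P[:,2]<.158)]
    if len(q)>10: print(c,'rail',pca(q),rect(q),np.percentile(q[:,2],95), 'lx',np.median((q[:,:2]-RO)@RX))
    for r in bot.masks_of(f,'muff1')[:2]:
        t=cloud(f,r['mask']); print(round(r['conf'],2),r['bbox'],np.median(t,axis=0) if len(t) else 0,np.percentile(t[:,2],[2,98]) if len(t) else 0)
T=rk(0,.07,0)
plan([(T[0],T[1],.36,-5,0),(T[0],T[1],.292,-5,0)],step=35)
```

```text
[0.5978 0.2155 0.358 ] [179.9411   0.1215  -4.8565] 25.736490952290943 24.976296722888947 [-0.7464 -0.303  -1.8928]
top rail (array([0.585 , 0.0873]), np.float64(-95.02760653085011), array([-0.0794, -0.0076]), array([0.0798, 0.0083]), 433) (array([585.4,  87. ]), array([159.2,  15.8]), 85.1) 0.1560500411921206 lx -0.0011208583657250145
0.88 [324.2, 170.0, 368.6, 231.1] [ 0.6218 -0.2646  0.088 ] [0.0237 0.1471]
0.59 [104.7, 162.8, 157.0, 240.6] [0.5447 0.2074 0.3008] [0.0107 0.3724]
side rail (array([0.5869, 0.0896]), np.float64(84.54745450790502), array([-0.0813, -0.0081]), array([0.0765, 0.0083]), 243) (array([586.8,  87.1]), array([157.8,  15.9]), 84.9) 0.15700379267174253 lx 0.0004964433411661813
0.62 [255.0, 169.4, 305.8, 217.6] [ 0.6072 -0.2611  0.0704] [0.0003 0.1467]
0.6 [200.0, 241.4, 288.0, 311.5] [0.5716 0.2262 0.2996] [0.2384 0.3739]
wrist rail (array([0.5863, 0.0867]), np.float64(-95.0751242514826), array([-0.08  , -0.0079]), array([0.0799, 0.0068]), 1764) (array([585.8,  86.8]), array([159.9,  14.7]), 84.9) 0.1550961665949336 lx 0.0005841546376941537
0.76 [243.6, 116.1, 331.9, 306.6] [0.6289 0.2104 0.3592] [0.2939 0.3736]
0.37 [309.8, 1.9, 454.3, 66.8] [0.7718 0.0854 0.073 ] [0.0046 0.112 ]
[0] [[-0.7, -2.4, -0.2, 0.0, -0.0, -0.0, 0], [-1, -2, 34, 0.0, -0.0, -0.0, 0], [-0.8, -2.4, 67.8, 0.0, -0.0, -0.0, 0]]
```

Emit:
{"name": "step_arm", "arguments": {
  "moves": [
    [-0.5,-1,30,0,0,0,0],
    [-0.5,-1,65,0,0,0,0],
    [-0.5,-1,100,0,0,0,0],
    [-0.5,-1,135,0,0,0,0],
    [-0.5,-1,165,0,0,0,0],
    [-0.5,-1,185,0,0,0,0],
    [-0.5,-1,193,0,0,0,0],
    [-0.5,-1,194,0,0,0,0],
    [-0.5,-1,194,0,0,0,0]
  ]
}}

```text
time: 12.1
ee_pos: [0.5984, 0.2158, 0.1669]
tcp_rot: [-180.0, -0.1, -5.0]
contact_force: [0.1, 0.3, -2.0]
opening: 0.276
grip_force: 25.0
```

Emit:
{"name": "step_arm", "arguments": {
  "moves": [
    [-1,0,2,0,0,0,0],
    [-1,0,3,0,0,0,0],
    [-1,0,3,0,0,0,0],
    [-1,0,3,0,0,0,0]
  ]
}}

```text
time: 12.5
ee_pos: [0.5967, 0.2161, 0.1628]
tcp_rot: [-180.0, -0.0, -4.9]
contact_force: [-0.1, -0.0, -1.8]
opening: 0.276
grip_force: 25.0
```

Emit:
{"name": "step_arm", "arguments": {
  "moves": [
    [0,0,1,0,0,0,0],
    [0,0,1,0,0,0,30],
    [0,0,1,0,0,0,36],
    [0,0,1,0,0,0,50],
    [0,0,1,0,0,0,60],
    [0,0,1,0,0,0,60],
    [0,0,1,0,0,0,60],
    [0,0,-20,0,0,0,60],
    [0,0,-60,0,0,0,60],
    [0,0,-100,0,0,0,60],
    [0,0,-140,0,0,0,60]
  ]
}}

```text
time: 13.6
ee_pos: [0.5963, 0.216, 0.3039]
tcp_rot: [180.0, 0.0, -4.9]
contact_force: [0.3, 0.7, -0.2]
opening: 0.64
grip_force: 0.0
```

Run:
```python
from plan import *
for c in ['side','wrist']:
    f=cam(c); cv2.imwrite(f'pics/{c}3.png',f['img'])
s=bot.get_state();print(s['ee_pos'])
import crown; crown.crowns()
from geo import rect
f=cam('top');r=bot.masks_of(f,'muff1')
for q in r:
    t=cloud(f,q['mask']);print(q['conf'],rect(t[t[:,2]>.03]),np.percentile(t[:,2],98))
plan([(.45,.05,.31,10,64),(.6255,-.264,.29,24.2,64)])
```

```text
[0.59941909 0.21656274 0.31047302]
0.65 whole (array([599.2, 214.3]), array([ 61.9, 157.6]), 85.0) crown (array([597.1, 213.9]), array([ 23. , 122.4]), 85.1) 0.1758790790450207
0.86 (array([ 624.6, -266.4]), array([157.7,  61.4]), 24.1) 0.1468109453951759
0.62 (array([591.7, 186.2]), array([103.6, 159.8]), 80.2) 0.1753222197426217
0.34 (array([784.7,  73.7]), array([ 63.2, 169.3]), 1.2) 0.11279329633285562
[0] [[-26, 36, -2, 0.0, 0.2, -3.0, 64], [-52, 71, -4, 0.0, 0.2, -6.0, 64], [-79, 107, -5, 0.0, 0.2, -9.0, 64], [-105, 142, -7, 0.0, 0.2, -12.0, 64], [-130.9, 177.8, -9.0, 0.0, 0.2, -14.9, 64], [-106, 215, -7, 0.0, 0.2, -16.7, 64], [-80, 252, -4, 0.0, 0.2, -18.5, 64], [-55, 289, -2, 0.0, 0.2, -20.3, 64], [-30, 327, 1, 0.0, 0.2, -22.0, 64], [-5, 364, 3, 0.0, 0.2, -23.8, 64], [21, 401, 6, 0.0, 0.2, -25.6, 64], [46, 438, 8, 0.0, 0.2, -27.4, 64]]
[12] [[71.0, 475.5, 10.6, -0.0, 0.2, -29.1, 64]]
```

View pics/side3.png

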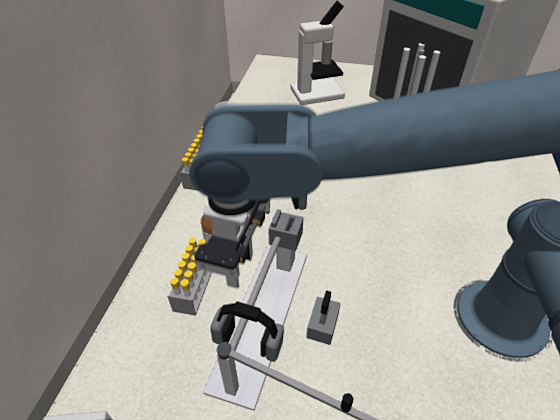

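The side view shows the first muff hung on the rail at (248,325), one cup on each side. Next is the far muff.

Emit:
{"name": "step_arm", "arguments": {
  "moves": [
    [-26,36,-2,0,0,-3,64],
    [-52,71,-4,0,0,-6,64],
    [-79,107,-5,0,0,-9,64],
    [-105,142,-7,0,0,-12,64],
    [-131,178,-9,0,0,-15,64],
    [-106,215,-7,0,0,-16.7,64],
    [-80,252,-4,0,0,-18.5,64],
    [-55,289,-2,0,0,-20.3,64],
    [-30,327,1,0,0,-22,64],
    [-5,364,3,0,0,-23.8,64],
    [21,401,6,0,0,-25.6,64],
    [46,438,8,0,0,-27.4,64]
  ]
}}

```text
time: 15.1
ee_pos: [0.6044, -0.2256, 0.2914]
tcp_rot: [-179.8, 0.1, 22.5]
contact_force: [1.8, 0.6, -0.3]
opening: 0.682
grip_force: 0.0
```

Run:
```python
from plan import *
s=bot.get_state();print(s['ee_pos'],s['tcp_rot'])
import crown; crown.crowns()
plan([(.6255,-.265,.22,24.2,64),(.6255,-.265,.128,24.2,64)])
```

```text
[ 0.60442776 -0.22561239  0.29143853] [-1.79794207e+02  1.47844103e-01  2.25118779e+01]
0.64 whole (array([ 625.5, -266.3]), array([157.9,  61.1]), 24.1) crown (array([ 625.4, -266.3]), array([79.4, 26.2]), 25.2) 0.14558301074845878
[0] [[3, 21, 35, -0.3, 0.3, -1.0, 64], [5.8, 42.5, 69.2, -0.3, 0.3, -2.0, 64], [6, 43, 115, -0.3, 0.3, -2.0, 64], [6.2, 43.0, 161.2, -0.3, 0.3, -2.0, 64]]
```

Emit:
{"name": "step_arm", "arguments": {
  "moves": [
    [3,21,35,0,0,-1,64],
    [6,43,69,0,0,-2,64],
    [6,43,69,0,0,-2,64],
    [6,43,69,0,0,-2,64]
  ]
}}

```text
time: 15.6
ee_pos: [0.6256, -0.2607, 0.2237]
tcp_rot: [-179.8, 0.1, 24.4]
contact_force: [0.7, -0.2, 0.9]
opening: 0.68
grip_force: 0.0
```

Run:
```python
from plan import *
s=bot.get_state();print(s['ee_pos'],s['tcp_rot'])
plan([(.6255,-.2658,.128,24.2,64)])
```

```text
[ 0.6255898  -0.26065317  0.22371379] [-1.79792042e+02  1.15481950e-01  2.44389742e+01]
[0] [[-1, 2, 32, -0.2, 0.1, 0.1, 64], [-1, 3, 64, -0.2, 0.1, 0.2, 64], [-2.0, 5.0, 95.7, -0.2, 0.1, 0.2, 64]]
```

Emit:
{"name": "step_arm", "arguments": {
  "moves": [
    [-1,4,32,0,0,0,64],
    [-1,4,64,0,0,0,64],
    [-2,4.5,90,0,0,0,64],
    [-2,4.5,94,0,0,0,64],
    [-2,4.5,94,0,0,0,0],
    [-2,4.5,94,0,0,0,0],
    [-2,4.5,94,0,0,0,0],
    [-2,4.5,94,0,0,0,0],
    [-2,4.5,94,0,0,0,0],
    [-2,4.5,94,0,0,0,0],
    [-2,4.5,94,0,0,0,0],
    [-2,4.5,94,0,0,0,0]
  ]
}}

```text
time: 16.8
ee_pos: [0.6269, -0.2667, 0.1322]
tcp_rot: [180.0, -0.0, 24.5]
contact_force: [-1.1, 1.4, 5.6]
opening: 0.274
grip_force: 25.0
```

Run:
```python
from plan import *
s=bot.get_state();p=s['ee_pos'];print(p,s['tcp_rot'],s['opening']*94,s['grip_force'])
T=rk(0,-.04,0)
plan([(*p[:2],.36,24.2,0),(T[0],T[1],.36,-5,0)],step=42)
```

```text
[ 0.62692395 -0.26669585  0.13224817] [ 1.79980702e+02 -3.04760880e-02  2.44558087e+01] 25.732091996589585 24.999728500843048
[0] [[0, 0, -38, 0.0, -0.0, 0.0, 0], [0, 0, -76, 0.0, -0.0, 0.1, 0], [0, 0, -114, 0.0, -0.0, 0.1, 0], [0, 0, -152, 0.0, -0.0, 0.2, 0], [0, 0, -190, 0.0, -0.0, 0.2, 0], [0.1, 0.1, -227.8, 0.0, -0.0, 0.3, 0], [13, -39, -228, 0.0, -0.0, 3.5, 0], [27, -79, -228, 0.0, -0.0, 6.7, 0], [40, -119, -228, 0.0, -0.0, 10.0, 0], [53, -158, -228, 0.0, -0.0, 13.2, 0], [66, -198, -228, 0.0, -0.0, 16.5, 0], [79, -237, -228, 0.0, -0.0, 19.7, 0]]
[12] [[93, -277, -228, 0.0, -0.0, 23.0, 0], [106, -316, -228, 0.0, -0.0, 26.2, 0], [119.0, -356.0, -227.8, 0.0, -0.0, 29.5, 0]]
```

Emit:
{"name": "step_arm", "arguments": {
  "moves": [
    [0,0,-20,0,0,0,0],
    [0,0,-50,0,0,0,0],
    [0,0,-90,0,0,0,0],
    [0,0,-135,0,0,0,0],
    [0,0,-180,0,0,0,0],
    [0,0,-228,0,0,0,0],
    [13,-39,-228,0,0,3.5,0],
    [27,-79,-228,0,0,6.7,0],
    [40,-119,-228,0,0,10,0],
    [53,-158,-228,0,0,13.2,0],
    [66,-198,-228,0,0,16.5,0],
    [79,-237,-228,0,0,19.7,0]
  ]
}}

```text
time: 18.0
ee_pos: [0.5997, -0.0168, 0.358]
tcp_rot: [-180.0, 0.1, 4.6]
contact_force: [0.5, 0.3, -1.1]
opening: 0.278
grip_force: 25.0
```

Run:
```python
from plan import *
s=bot.get_state();p=s['ee_pos'];print(p,s['tcp_rot'],s['opening']*94,s['contact_force'])
T=rk(0,-.04,0)
plan([(T[0],T[1],.36,-5,0)],step=42)
```

```text
[ 0.59972261 -0.01676647  0.35796302] [-1.79990183e+02  9.73223515e-02  4.61220526e+00] 26.127529315937338 [ 0.45263843  0.3073932  -1.09085395]
[0] [[-1, -41, -1, -0.0, 0.1, 3.2, 0], [-1, -83, -1, -0.0, 0.1, 6.4, 0], [-2.0, -124.0, -2.0, -0.0, 0.1, 9.6, 0]]
```

Emit:
{"name": "step_arm", "arguments": {
  "moves": [
    [-1,-41,0,0,0,3.2,0],
    [-1,-83,0,0,0,6.4,0],
    [-2,-120,0,0,0,9.6,0],
    [-2,-120,0,0,0,9.6,0],
    [-2,-120,0,0,0,9.6,0],
    [-2,-120,0,0,0,9.6,0]
  ]
}}

```text
time: 18.6
ee_pos: [0.5885, 0.1002, 0.3586]
tcp_rot: [180.0, 0.1, -4.9]
contact_force: [0.1, -0.6, -3.1]
opening: 0.276
grip_force: 25.0
```

Run:
```python
from plan import *
from geo import rect
s=bot.get_state();p=s['ee_pos'];print(p,s['tcp_rot'],s['opening']*94,s['contact_force'])
f=cam('wrist');r=bot.masks_of(f,'muff1')
for q in r:
    t=cloud(f,q['mask']);print(q['conf'],rect(t[t[:,2]>.03]),np.percentile(t[:,2],98))
T=rk(0,-.04,0)
plan([(T[0],T[1],p[2],-5,0),(T[0],T[1],.163,-5,0)],step=32)
```

```text
[0.5885 0.1002 0.3586] [179.9643   0.0591  -4.8853] 25.915120026857355 [ 0.1171 -0.5895 -3.1002]
0.93 (array([593.8,  99.3]), array([ 62. , 145.4]), 84.7) 0.37185218223453215
0.69 (array([597.7, 213.8]), array([ 61.5, 156.3]), 85.0) 0.1752718115432816
[0] [[-1.5, -6.7, 0.4, 0.0, 0.0, 0.1, 0], [-2, -7, 28, 0.0, 0.0, 0.1, 0], [-1, -7, 56, 0.0, 0.0, 0.1, 0], [-1, -7, 84, 0.0, 0.0, 0.1, 0], [-1, -7, 112, 0.0, 0.0, 0.1, 0], [-1, -7, 140, 0.0, 0.0, 0.1, 0], [-1, -7, 168, 0.0, 0.0, 0.1, 0], [-1.4, -6.7, 196.0, 0.0, 0.0, 0.1, 0]]
```

Emit:
{"name": "step_arm", "arguments": {
  "moves": [
    [-1.5,0,28,0,0,0,0],
    [-1.5,0,65,0,0,0,0],
    [-1.5,0,100,0,0,0,0],
    [-1.5,0,135,0,0,0,0],
    [-1.5,0,165,0,0,0,0],
    [-1.5,0,185,0,0,0,0],
    [-1.5,0,194,0,0,0,0],
    [-1.5,0,195,0,0,0,0],
    [-1.5,0,195,0,0,0,0],
    [-1.5,0,195,0,0,0,0]
  ]
}}

```text
time: 19.7
ee_pos: [0.5881, 0.1011, 0.1662]
tcp_rot: [-180.0, -0.2, -4.9]
contact_force: [0.5, -0.4, -1.7]
opening: 0.275
grip_force: 25.0
```

Emit:
{"name": "step_arm", "arguments": {
  "moves": [
    [-1,0,2,0,0,0,0],
    [-1,0,3,0,0,0,0],
    [-1,0,3,0,0,0,0]
  ]
}}

```text
time: 20.0
ee_pos: [0.5862, 0.1014, 0.162]
tcp_rot: [-180.0, -0.0, -4.8]
contact_force: [0.1, -0.3, 0.0]
opening: 0.272
grip_force: 25.0
```

Emit:
{"name": "step_arm", "arguments": {
  "moves": [
    [0,0,0,0,0,0,30],
    [0,0,0,0,0,0,36],
    [0,0,0,0,0,0,50],
    [0,0,0,0,0,0,60],
    [0,0,0,0,0,0,60],
    [0,0,0,0,0,0,60],
    [0,0,-20,0,0,0,60],
    [0,0,-60,0,0,0,60],
    [0,0,-100,0,0,0,60],
    [0,0,-150,0,0,0,60]
  ]
}}

```text
time: 21.0
ee_pos: [0.585, 0.1014, 0.3113]
tcp_rot: [180.0, 0.2, -4.8]
contact_force: [0.6, 0.1, -0.0]
opening: 0.638
grip_force: 0.0
```

Run:
```python
from plan import *
from geo import rect,pca
s=bot.get_state();print(s['ee_pos'],s['tcp_rot'])
f=cam('wrist');cv2.imwrite('pics/wrist4.png',f['img'])
for q in bot.masks_of(f,'muff1'):
    t=cloud(f,q['mask']);print(q['conf'],rect(t[t[:,2]>.03]),np.percentile(t[:,2],98))
f=cam('top');P=cloud(f,np.ones((420,560),bool));q=P[(P[:,2]>.225)&(P[:,2]<.25)&(P[:,0]<.45)&(P[:,0]>.3)&(P[:,1]>.3)&(P[:,1]<.45)];print(rect(q),len(q))
H=rk(0,.175,0)[:2]; print(H)
plan([(.372,.376,.30,0,60)])
```

```text
[0.585  0.1014 0.3113] [179.9852   0.1939  -4.8484]
0.74 (array([597.4, 212.5]), array([ 62.3, 155. ]), 86.4) 0.1752036213210078
0.72 (array([587.4,  99.7]), array([ 61.8, 154.1]), 85.1) 0.17526468633083678
(array([372.4, 375.4]), array([16. , 16.7]), 37.9) 79
[0.6065 0.3208]
[0] [[-30, -32, 2, -0.0, -0.5, -0.6, 60], [-60, -64, 4, -0.0, -0.5, -1.2, 60], [-89, -96, 5, -0.0, -0.5, -1.8, 60], [-119, -128, 7, -0.0, -0.5, -2.4, 60], [-149, -160, 9, -0.0, -0.5, -3.0, 60], [-179, -192, 11, -0.0, -0.5, -3.6, 60], [-209, -223, 13, -0.0, -0.5, -4.2, 60], [-238.4, -255.4, 14.4, -0.0, -0.5, -4.8, 60]]
```

View pics/wrist4.png

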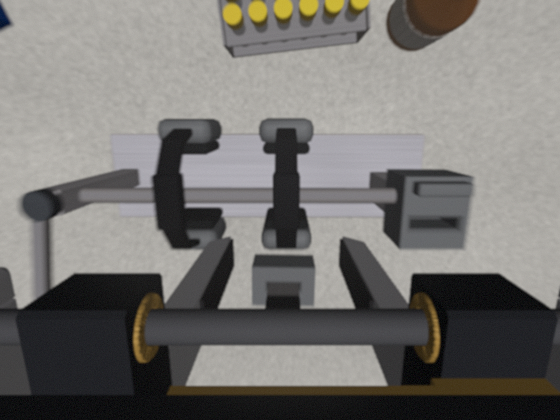

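The wrist view shows both muffs straddling the rail, crowns at (172,200) and (286,195), with the hands-off gripper clear of them. Now I'll shut the keeper.

Emit:
{"name": "step_arm", "arguments": {
  "moves": [
    [-30,-32,2,0,0,-0.6,60],
    [-60,-64,4,0,0,-1.2,60],
    [-89,-96,5,0,0,-1.8,60],
    [-119,-128,7,0,0,-2.4,60],
    [-149,-160,9,0,0,-3,60],
    [-179,-192,11,0,0,-3.6,60],
    [-209,-223,13,0,0,-4.2,60],
    [-236,-255,14,0,0,-4.8,60],
    [-236,-255,14,0,0,-4.8,60],
    [-236,-255,14,0,0,-4.8,60]
  ],
  "grip_force": 12
}}

```text
time: 22.15
ee_pos: [0.3714, 0.3754, 0.2958]
tcp_rot: [179.9, 0.1, 0.1]
contact_force: [0.8, -0.9, -0.2]
opening: 0.64
grip_force: 0.0
```

Run:
```python
from plan import *
from geo import rect
s=bot.get_state();print(s['ee_pos'],s['tcp_rot'])
f=cam('wrist');P=cloud(f,np.ones((420,560),bool))
q=P[(P[:,2]>.232)&(P[:,2]<.246)];print(len(q),rect(q) if len(q) else 0)
plan([(.3722,.3757,s['ee_pos'][2],0,60),(.3722,.3757,.208,0,60)])
```

```text
[0.3714 0.3754 0.2958] [179.8976   0.1161   0.0598]
454 (array([372.7, 377.5]), array([16.5, 17.4]), 89.9)
[0] [[0.0, -0.9, 0.3, 0.1, 0.1, -0.0, 60], [0, -1, 44, 0.1, 0.1, -0.0, 60], [0.2, -1.0, 88.1, 0.1, 0.1, -0.0, 60]]
```

Emit:
{"name": "step_arm", "arguments": {
  "moves": [
    [1,-1,44,0,0,0,60],
    [1,-1,87,0,0,0,60],
    [1,-1,87,0,0,0,0],
    [1,-1,87,0,0,0,0],
    [1,-1,87,0,0,0,0],
    [1,-1,87,0,0,0,0],
    [1,-1,87,0,0,0,0],
    [1,-1,87,0,0,0,0],
    [1,-1,87,0,0,0,0],
    [1,-1,87,0,0,0,0]
  ]
}}

```text
time: 23.2
ee_pos: [0.3739, 0.377, 0.2119]
tcp_rot: [-179.9, -0.1, -0.0]
contact_force: [-0.6, 0.9, 5.9]
opening: 0.192
grip_force: 12.0
```

Run:
```python
from plan import *
s=bot.get_state();print(s['ee_pos'],s['opening']*94,s['grip_force'])
H=rk(0,.175,0)[:2]; v=s['ee_pos'][:2]-H; r=np.linalg.norm(v);a0=np.degrees(np.arctan2(v[1],v[0]))-360;print(r,a0)
z=s['ee_pos'][2]; W=[]
for k in range(1,13):
    a=np.radians(a0+(-96.5-a0)*k/12); W.append((H[0]+r*np.cos(a),H[1]+r*np.sin(a),z,6.6*k,0,1))
plan(W)
```

```text
[0.37394626 0.37696598 0.21187879] 18.026929624285483 12.001406997442245
0.23918576383125958 -193.57270863779016
[0] [[-5.6, 33.3, -0.1, -0.1, -0.1, -6.6, 0], [-6.4, 67.0, -0.1, -0.1, -0.1, -13.2, 0], [-2.5, 100.5, -0.2, -0.1, -0.1, -19.8, 0], [6.1, 133.1, -0.2, -0.1, -0.1, -26.4, 0], [19.2, 164.2, -0.2, -0.1, -0.1, -33.0, 0], [36.6, 193.2, -0.2, -0.0, -0.1, -39.6, 0], [57.8, 219.4, -0.2, -0.0, -0.1, -46.2, 0], [82.6, 242.3, -0.2, -0.0, -0.1, -52.8, 0], [110.3, 261.6, -0.2, -0.0, -0.1, -59.4, 0], [140.4, 276.7, -0.1, -0.0, -0.1, -66.0, 0], [172.4, 287.5, -0.1, -0.0, -0.1, -72.6, 0], [205.6, 293.7, -0.0, 0.0, -0.2, -79.2, 0]]
```

Emit:
{"name": "step_arm", "arguments": {
  "moves": [
    [-5.6,33.3,0,0,0,-6.6,0],
    [-6.4,67,0,0,0,-13.2,0],
    [-2.5,100.5,0,0,0,-19.8,0],
    [6.1,133.1,0,0,0,-26.4,0],
    [19.2,164.2,0,0,0,-33,0],
    [36.6,193.2,0,0,0,-39.6,0],
    [57.8,219.4,0,0,0,-46.2,0],
    [82.6,242.3,0,0,0,-52.8,0],
    [110.3,261.6,0,0,0,-59.4,0],
    [140.4,276.7,0,0,0,-66,0],
    [172.4,287.5,0,0,0,-72.6,0],
    [205.6,293.7,0,0,0,-79.2,0]
  ]
}}

```text
time: 24.4
ee_pos: [0.5803, 0.083, 0.2119]
tcp_rot: [180.0, -0.2, 79.4]
contact_force: [-2.5, 9.7, 9.6]
opening: 0.184
grip_force: 12.0
```

Emit:
{"name": "step_arm", "arguments": {
  "moves": [
    [0,2,0,0,0,0,0],
    [0,2,0,0,0,0,0],
    [0,2,0,0,0,0,0]
  ]
}}

```text
time: 24.7
ee_pos: [0.5822, 0.0825, 0.2118]
tcp_rot: [179.8, -0.1, 79.2]
contact_force: [0.8, 1.0, 4.6]
opening: 0.189
grip_force: 12.0
```

```bash
cat > bar.py <<'E'
from plan import *
s=bot.get_state();print(s['ee_pos'],s['tcp_rot'],s['contact_force'])
H=rk(0,.175,0)[:2]; v=s['ee_pos'][:2]-H;print('ang',np.degrees(np.arctan2(v[1],v[0])))
for c in ['top','side','wrist']:
    f=cam(c);P=cloud(f,np.ones((420,560),bool))
    l=P[:,:2]-RO;lx,ly=l@RX,l@RYV
    b=(abs(lx)<.06)&(ly>-.21)&(ly<.15)&(P[:,2]>.194)&(P[:,2]<.203)
    st=(lx>0.004)&(lx<.03)&(ly<-.16)&(ly>-.22)&(P[:,2]>.186)&(P[:,2]<.196)
    if b.sum()>20:
        k=np.polyfit(ly[b],lx[b],1);print(c,'bar slope rad',round(k[0],4),'lx at -.19',round(np.polyval(k,-.19),4),b.sum(),'ly',ly[b].min().round(3),ly[b].max().round(3))
    m=b&(ly<-.155)&(ly>-.2)
    if m.sum()>5: print('  tip lx',lx[m].min().round(4),lx[m].max().round(4))
    if st.sum()>5: print('  stop lx',np.percentile(lx[st],[2,50,98]).round(4),st.sum())
E
python3 bar.py
```

```text
[0.5821707  0.08253947 0.21181469] [ 1.79824626e+02 -8.45199129e-02  7.91527013e+01] [0.82434632 1.02846562 4.58625313]
ang -95.81819826948502
top bar slope rad 0.002 lx at -.19 -0.0027 409 ly -0.21 0.15
  tip lx -0.0101 0.0181
  stop lx [0.0074 0.0132 0.019 ] 114
side bar slope rad 0.014 lx at -.19 -0.0051 553 ly -0.167 0.15
  tip lx -0.0086 -0.0046
wrist bar slope rad 0.0099 lx at -.19 -0.004 6164 ly -0.169 0.069
  tip lx -0.0099 0.0021
  stop lx [0.0078 0.0085 0.0092] 34
```

Emit:
{"name": "step_arm", "arguments": {
  "moves": [
    [0,2,0,0,0,0,0],
    [0,3,0,0,0,0,0],
    [0,4,0,0,0,0,0],
    [0,4,0,0,0,0,0],
    [0,4,0,0,0,0,0]
  ]
}}

```text
time: 25.35
ee_pos: [0.5845, 0.0823, 0.2118]
tcp_rot: [-180.0, -0.1, 79.2]
contact_force: [-3.3, 2.8, 8.7]
opening: 0.187
grip_force: 12.0
```

```bash
python3 bar.py
```

```text
[0.58449757 0.08232689 0.21178132] [-1.79983892e+02 -8.26212157e-02  7.91919170e+01] [-3.2534812   2.84218567  8.73420945]
ang -95.25927936945799
top bar slope rad -0.0047 lx at -.19 0.0002 392 ly -0.21 0.149
  tip lx -0.0067 0.0166
  stop lx [0.0074 0.0129 0.0189] 118
side bar slope rad 0.0041 lx at -.19 -0.0014 554 ly -0.165 0.15
wrist bar slope rad -0.0011 lx at -.19 0.0 6201 ly -0.169 0.069
  tip lx -0.0061 0.0059
  stop lx [0.0079 0.0098 0.0118] 95
```

Emit:
{"name": "step_arm", "arguments": {
  "moves": [
    [0,1,0,0,0,0,0],
    [0,2,0,0,0,0,0],
    [0,2,0,0,0,0,0],
    [0,2,0,0,0,0,0]
  ]
}}

```text
time: 25.9
ee_pos: [0.5845, 0.0823, 0.2117]
tcp_rot: [-179.7, -0.0, 79.2]
contact_force: [-10.5, 3.7, 12.0]
opening: 0.187
grip_force: 12.0
```

Emit:
{"name": "step_arm", "arguments": {
  "moves": [
    [0,1,0,0,0,0,0],
    [0,2,0,0,0,0,0],
    [0,2,0,0,0,0,0],
    [0,2,0,0,0,0,0]
  ]
}}

```text
time: 26.3
ee_pos: [0.5845, 0.0823, 0.2115]
tcp_rot: [-179.4, -0.0, 79.2]
contact_force: [-18.1, 3.7, 16.5]
opening: 0.189
grip_force: 12.0
```

```bash
python3 bar.py
```

```text
[0.5845044  0.08228099 0.21154356] [-1.79352475e+02 -1.09382829e-02  7.92254218e+01] [-18.13016798   3.68948165  16.54058355]
ang -95.25664605509013
top bar slope rad -0.0054 lx at -.19 0.0004 405 ly -0.208 0.15
  tip lx -0.0064 0.018
  stop lx [0.0072 0.0131 0.0192] 122
side bar slope rad 0.0034 lx at -.19 -0.0011 556 ly -0.166 0.15
  tip lx -0.0049 0.0007
wrist bar slope rad -0.0013 lx at -.19 0.0002 6212 ly -0.167 0.069
  tip lx -0.0061 0.0059
  stop lx [0.0075 0.0099 0.0117] 91
```

Emit:
{"name": "step_arm", "arguments": {
  "moves": [
    [0,-2,0,0,0,0,0],
    [0,-4,0,0,0,0,0],
    [0,-4,0,0,0,0,0]
  ]
}}

```text
time: 26.75
ee_pos: [0.5845, 0.0822, 0.2116]
tcp_rot: [180.0, -0.1, 79.2]
contact_force: [-0.4, 2.2, 5.3]
opening: 0.189
grip_force: 12.0
```

Emit:
{"name": "step_arm", "arguments": {
  "moves": [
    [0,0,0,0,0,0,50],
    [0,0,0,0,0,0,50],
    [0,0,0,0,0,0,50],
    [0,0,0,0,0,0,50],
    [0,0,0,0,0,0,50],
    [0,0,-40,0,0,0,50],
    [0,0,-80,0,0,0,50]
  ]
}}

```text
time: 27.45
ee_pos: [0.5836, 0.0814, 0.2897]
tcp_rot: [-179.8, 0.0, 79.1]
contact_force: [0.0, -1.2, 0.3]
opening: 0.533
grip_force: 0.0
```

```bash
python3 bar.py
python3 - <<'E'
from plan import *
plan([(.42,.13,.28,84,50)])
E
```

```text
[0.58363554 0.08138476 0.28973757] [-1.79774349e+02  3.41910628e-02  7.91482772e+01] [ 0.04446838 -1.21374069  0.30452109]
ang -95.44318142293857
top bar slope rad -0.0133 lx at -.19 0.0006 392 ly -0.21 0.086
  tip lx -0.0068 0.0174
  stop lx [0.0049 0.013  0.0189] 126
side bar slope rad 0.002 lx at -.19 -0.0008 680 ly -0.206 0.15
  tip lx -0.0054 0.0188
wrist bar slope rad -0.0005 lx at -.19 0.0001 4158 ly -0.207 0.097
  tip lx -0.0056 0.0059
  stop lx [0.0086 0.0141 0.0197] 135
[0] [[4, -43, 3, 0.4, -0.0, -1.2, 50], [8, -86, 6, 0.4, -0.0, -2.4, 50], [12, -129, 10, 0.4, -0.0, -3.6, 50], [16.5, -172.6, 13.0, 0.4, -0.0, -4.8, 50]]
```

Shut against the stop. Now the plate. From here the wrist camera can measure the lock slot too.

Emit:
{"name": "step_arm", "arguments": {
  "moves": [
    [4,-43,3,0,0,-1.2,50],
    [8,-86,6,0,0,-2.4,50],
    [8,-129,10,0,0,-3.6,50],
    [5,-150,13,0,0,-4.8,50],
    [5,-150,13,0,0,-4.8,50],
    [5,-150,13,0,0,-4.8,50]
  ],
  "grip_force": 40
}}

```text
time: 28.2
ee_pos: [0.4383, 0.1145, 0.2767]
tcp_rot: [-180.0, 0.0, 83.9]
contact_force: [-0.4, -0.4, -0.2]
opening: 0.534
grip_force: 0.0
```

Run:
```python
from plan import *
from geo import rect
s=bot.get_state();print(s['ee_pos'],s['tcp_rot'])
f=cam('wrist');cv2.imwrite('pics/wrist5.png',f['img']);P=cloud(f,np.ones((420,560),bool))
n=(abs(P[:,0]-.436)<.08)&(abs(P[:,1]-.12)<.08)
for a,b in [(.045,.055),(.115,.128)]:
    q=P[n&(P[:,2]>a)&(P[:,2]<b)];print(len(q),rect(q) if len(q) else 0,np.median(q[:,2]))
plan([(.436,.1185,.15,84,50),(.436,.1185,.09,84,50)])
```

```text
[0.4383 0.1145 0.2767] [-179.9639    0.0104   83.934 ]
2942 (array([459.4, 114.9]), array([ 89.7, 107.5]), 83.9) 0.0494397386665934
578 (array([435.7, 117.8]), array([43.4, 13.5]), 83.6) 0.12103438308258094
[0] [[1, -1, 42, -0.0, 0.0, -0.0, 50], [3, -2, 85, -0.0, 0.0, -0.1, 50], [3.9, -3.2, 127.0, -0.0, 0.0, -0.1, 50], [4, -3, 157, -0.0, 0.0, -0.1, 50], [3.9, -3.1, 187.0, -0.0, 0.0, -0.1, 50]]
```

Emit:
{"name": "step_arm", "arguments": {
  "moves": [
    [1,-1,42,0,0,0,50],
    [3,-2,85,0,0,0,50],
    [3.2,-3,127,0,0,0,50],
    [3.2,-3,160,0,0,0,50],
    [3.2,-3,182,0,0,0,50],
    [3.2,-3,188,0,0,0,50],
    [3.2,-3,188,0,0,0,50],
    [3.2,-3,188,0,0,0,50]
  ]
}}

```text
time: 29.05
ee_pos: [0.4371, 0.1179, 0.0907]
tcp_rot: [179.9, -0.0, 83.9]
contact_force: [-0.0, -0.3, 0.5]
opening: 0.53
grip_force: 0.0
```

Emit:
{"name": "step_arm", "arguments": {
  "moves": [
    [0,-1.3,0,0,0,0,40],
    [0,-1.3,0,0,0,0,0],
    [0,-1.3,0,0,0,0,0],
    [0,-1.3,0,0,0,0,0],
    [0,-1.3,0,0,0,0,0],
    [0,-1.3,0,0,0,0,0],
    [0,-1.3,0,0,0,0,0],
    [0,-1.3,0,0,0,0,0],
    [0,-1.3,0,0,0,0,0]
  ]
}}

```text
time: 29.95
ee_pos: [0.4345, 0.1182, 0.0897]
tcp_rot: [180.0, -0.0, 84.0]
contact_force: [-0.5, 0.6, 2.2]
opening: 0.148
grip_force: 40.0
```

Emit:
{"name": "step_arm", "arguments": {
  "moves": [
    [0,0,-10,0,0,0,0],
    [0,0,-25,0,0,0,0],
    [0,0,-45,0,0,0,0],
    [0,0,-80,0,0,0,0],
    [0,0,-120,0,0,0,0],
    [0,0,-160,0,0,0,0],
    [0,0,-200,0,0,0,0],
    [0,0,-200,0,0,0,0]
  ]
}}

```text
time: 30.75
ee_pos: [0.4368, 0.1183, 0.2961]
tcp_rot: [179.4, -0.1, 84.0]
contact_force: [1.2, 0.1, -1.1]
opening: 0.149
grip_force: 40.0
```

```bash
cat > slot.py <<'E'
from plan import *
from geo import rect
s=bot.get_state();print(s['ee_pos'],s['tcp_rot'],s['opening']*94,s['grip_force'])
for c in ['top','side','wrist']:
    f=cam(c);P=cloud(f,np.ones((420,560),bool));l=P[:,:2]-RO;lx,ly=l@RX,l@RYV
    n=(lx>-.06)&(lx<.0)&(ly>-.23)&(ly<-.15)
    t=P[n&(P[:,2]>.174)&(P[:,2]<.181)]
    if len(t)>20: print(c,'top lx',np.percentile(lx[n&(P[:,2]>.174)&(P[:,2]<.181)],[0.5]).round(4),'ly',np.percentile(ly[n&(P[:,2]>.174)&(P[:,2]<.181)],[.5,99.5]).round(4))
    h=n&(P[:,2]<.173)&(P[:,2]>.12)&(lx>-.042)&(lx<-.008)&(ly>-.218)&(ly<-.162)
    if h.sum()>5: print(c,'hole lx',np.percentile(lx[h],[2,98]).round(4),'ly',np.percentile(ly[h],[2,98]).round(4),h.sum(),P[h,2].min(),P[h,2].max())
    for r in bot.pinpoint(f,'lock_slot')[:1]: p=at_z(f,r['uv'],.177);d=p[:2]-RO;print(c,'pin',round(r['conf'],2),p,'rack',d@RX,d@RYV)
S=rk(-.022,-.19,.177);print(S)
if len(__import__('sys').argv)>1: plan([(S[0]-.0,S[1],.29,85,0)])
E
python3 slot.py 1
```

```text
[0.4368 0.1183 0.2961] [179.3693  -0.0807  83.9639] 14.008468615659329 39.99836504459381
top top lx [-0.0484] ly [-0.2226 -0.159 ]
top hole lx [-0.0285 -0.0167] ly [-0.213  -0.1671] 106 0.1309362877161149 0.17293589089180925
top pin 0.6 [ 0.5545 -0.0439  0.177 ] rack -0.020010995938323575 -0.1928889093351778
side top lx [-0.0466] ly [-0.2204 -0.154 ]
side hole lx [-0.0238 -0.0143] ly [-0.2141 -0.1708] 56 0.13549184957858168 0.17297739127643716
side pin 0.75 [ 0.551 -0.034  0.177] rack -0.024354282940036297 -0.18327735518617608
wrist top lx [-0.0097] ly [-0.2215 -0.1863]
wrist pin 0.71 [0.5416 0.2068 0.177 ] rack -0.05463110363786586 0.05572056457447488
[ 0.5527 -0.0409  0.177 ]
[0] [[-29, 27, -1, -0.2, 0.0, -0.2, 0], [-58, 54, -1, -0.2, 0.0, -0.4, 0], [-87, 81, -2, -0.2, 0.0, -0.6, 0], [-116, 108, -3, -0.2, 0.0, -0.8, 0], [-145.5, 135.6, -3.2, -0.2, 0.0, -1.0, 0]]
```

Emit:
{"name": "step_arm", "arguments": {
  "moves": [
    [-29,27,-4,0,0,-0.2,0],
    [-58,54,-4,0,0,-0.4,0],
    [-87,81,-4,0,0,-0.6,0],
    [-116,108,-4,0,0,-0.8,0],
    [-140,130,-4,0,0,-1,0],
    [-145.5,135.6,-4,0,0,-1,0],
    [-145.5,135.6,-4,0,0,-1,0],
    [-145.5,135.6,-4,0,0,-1,0],
    [-145.5,135.6,-4,0,0,-1,0]
  ]
}}

```text
time: 31.95
ee_pos: [0.5532, -0.0396, 0.2932]
tcp_rot: [-180.0, -0.0, 85.0]
contact_force: [0.1, 1.0, -1.9]
opening: 0.145
grip_force: 40.0
```

```bash
python3 slot.py 1
python3 - <<'E'
from plan import *
from geo import rect
for c in ['top','side','wrist']:
    f=cam(c)
    for r in bot.masks_of(f,'plate')[:1]:
        t=cloud(f,r['mask']); z=np.percentile(t[:,2],[2,98]); b=t[(t[:,2]>.29)&(t[:,2]<.36)]; l=t[(t[:,2]>.215)&(t[:,2]<.29)]
        print(c,r['conf'],r['bbox'],z,rect(l) if len(l)>5 else 0); 
    cv2.imwrite(f'pics/{c}6.png',f['img'])
E
```

```text
[ 0.5532 -0.0396  0.2932] [-179.9663   -0.0186   85.0327] 13.606463652657164 39.99828815460205
side top lx [-0.0471] ly [-0.221  -0.1553]
side hole lx [-0.0257 -0.0147] ly [-0.2147 -0.1768] 60 0.1370194525637821 0.17279047212957374
side pin 0.48 [0.4326 0.2217 0.177 ] rack -0.1645694828442921 0.061039989052067735
wrist top lx [-0.0476] ly [-0.2203 -0.158 ]
wrist hole lx [-0.0273 -0.0164] ly [-0.1981 -0.1717] 167 0.13452832167915538 0.17297299608515976
wrist pin 0.93 [ 0.5521 -0.0384  0.177 ] rack -0.022859186006824992 -0.1876027635695913
[ 0.5527 -0.0409  0.177 ]
[0] [[-0.6, -0.9, 3.6, 0.0, 0.0, -0.0, 0]]
top 0.7 [180.1, 126.5, 248.2, 158.1] [0.0017 0.1132] 0
side 0.71 [283.5, 171.6, 296.9, 217.9] [0.2199 0.3271] (array([555.4, -39.2]), array([46.5,  8.7]), 84.4)
wrist 0.79 [272.5, 191.7, 299.9, 308.5] [0.2285 0.3263] (array([556.6, -19.7]), array([1.4, 8.1]), 83.7)
```

View pics/wrist6.png

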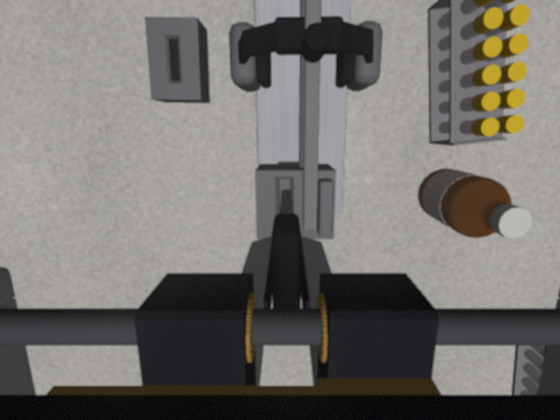

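The wrist view shows the plate held edge-on just above the slot at (287,185), with the latch block at (290,200) and the bar beside it. I'll shift about 1 mm and lower it with force checks.

Emit:
{"name": "step_arm", "arguments": {
  "moves": [
    [-0.6,-1,10,0,0,0,0],
    [-0.6,-1,22,0,0,0,0],
    [-0.6,-1,32,0,0,0,0],
    [-0.6,-1,36,0,0,0,0],
    [-0.6,-1,40,0,0,0,0],
    [-0.6,-1,40,0,0,0,0],
    [-0.6,-1,40,0,0,0,0]
  ]
}}

```text
time: 33.25
ee_pos: [0.553, -0.0413, 0.2538]
tcp_rot: [180.0, 0.0, 85.0]
contact_force: [-0.8, -0.5, -0.8]
opening: 0.149
grip_force: 40.0
```

Emit:
{"name": "step_arm", "arguments": {
  "moves": [
    [0,0,3,0,0,0,0],
    [0,0,6,0,0,0,0],
    [0,0,9,0,0,0,0],
    [0,0,9,0,0,0,0],
    [0,0,9,0,0,0,0]
  ]
}}

```text
time: 33.75
ee_pos: [0.5528, -0.0413, 0.2443]
tcp_rot: [-180.0, -0.0, 85.0]
contact_force: [0.1, -0.0, -1.5]
opening: 0.146
grip_force: 40.0
```

In the slot with no force. I'll continue to the floor (expected TCP z about 0.217).

Emit:
{"name": "step_arm", "arguments": {
  "moves": [
    [0,0,4,0,0,0,0],
    [0,0,8,0,0,0,0],
    [0,0,12,0,0,0,0],
    [0,0,16,0,0,0,0],
    [0,0,20,0,0,0,0],
    [0,0,24,0,0,0,0],
    [0,0,24,0,0,0,0],
    [0,0,24,0,0,0,0]
  ]
}}

```text
time: 34.55
ee_pos: [0.5528, -0.0413, 0.2204]
tcp_rot: [-180.0, 0.0, 85.0]
contact_force: [-0.4, -0.1, -2.0]
opening: 0.146
grip_force: 40.0
```

Emit:
{"name": "step_arm", "arguments": {
  "moves": [
    [0,0,2,0,0,0,0],
    [0,0,4,0,0,0,0],
    [0,0,4,0,0,0,0],
    [0,0,4,0,0,0,0]
  ]
}}

```text
time: 34.95
ee_pos: [0.553, -0.0414, 0.2167]
tcp_rot: [180.0, 0.0, 85.0]
contact_force: [-0.2, -0.3, -0.7]
opening: 0.144
grip_force: 40.0
```

Emit:
{"name": "step_arm", "arguments": {
  "moves": [
    [0,0,1,0,0,0,0],
    [0,0,2,0,0,0,0],
    [0,0,2,0,0,0,0],
    [0,0,2,0,0,0,0]
  ]
}}

```text
time: 35.35
ee_pos: [0.5532, -0.0414, 0.2167]
tcp_rot: [179.9, 0.0, 85.0]
contact_force: [-3.3, 0.4, 8.3]
opening: 0.146
grip_force: 40.0
```

Seated on the floor: z stays at 0.2167 and 8 N pushes back up. Release, retreat and check.

Emit:
{"name": "step_arm", "arguments": {
  "moves": [
    [0,0,1,0,0,0,0],
    [0,0,1,0,0,0,24],
    [0,0,1,0,0,0,30],
    [0,0,1,0,0,0,30],
    [0,0,1,0,0,0,30],
    [0,0,-20,0,0,0,30],
    [0,0,-60,0,0,0,30],
    [0,0,-100,0,0,0,40],
    [0,-40,-130,0,0,0,50],
    [0,-85,-150,0,0,0,60],
    [0,-130,-150,0,0,0,60]
  ]
}}

```text
time: 36.45
ee_pos: [0.423, -0.03, 0.3677]
tcp_rot: [179.7, 0.1, 85.0]
contact_force: [-0.9, -0.7, 0.0]
opening: 0.619
grip_force: 0.0
```

```bash
python3 bar.py
python3 - <<'E'
from plan import *
from geo import rect
for c in ['side','wrist','top']:
    f=cam(c);cv2.imwrite(f'pics/{c}7.png',f['img']);P=cloud(f,np.ones((420,560),bool));l=P[:,:2]-RO;lx,ly=l@RX,l@RYV
    q=P[(lx>-.045)&(lx<-.008)&(ly>-.225)&(ly<-.155)&(P[:,2]>.2)&(P[:,2]<.27)]
    if len(q)>5: print(c,'plate top z',np.percentile(q[:,2],[90,98]),rect(q))
    for r in bot.masks_of(f,'muff1')[:3]:
        t=cloud(f,r['mask']);print(c,round(r['conf'],2),rect(t[t[:,2]>.03]),np.percentile(t[:,2],98))
E
```

```text
[ 0.42303491 -0.03002862  0.36772546] [1.79698603e+02 8.00686848e-02 8.49769373e+01] [-0.89068919 -0.68156812  0.0252526 ]
ang -117.59881532683855
top bar slope rad -0.0041 lx at -.19 0.0 815 ly -0.208 0.15
  tip lx -0.0067 0.0183
  stop lx [0.0071 0.013  0.019 ] 120
side bar slope rad 0.0003 lx at -.19 -0.0004 762 ly -0.21 0.15
  tip lx -0.0239 0.0198
  stop lx [0.0087 0.0145 0.0205] 79
wrist bar slope rad 0.0361 lx at -.19 -0.0057 2296 ly -0.21 -0.006
  tip lx -0.025 0.0184
  stop lx [0.0092 0.0151 0.0196] 374
side plate top z [0.2497 0.2511] (array([554.3, -38.8]), array([47. , 13.9]), 85.6)
side 0.74 (array([596. , 218.4]), array([ 61.4, 155.6]), 85.0) 0.17652776617035745
side 0.59 (array([593.9, 128.9]), array([412.6,  80.2]), 78.4) 0.20239790513904252
side 0.58 (array([587.9, 105.3]), array([ 59. , 157.7]), 85.6) 0.17656508667098553
wrist plate top z [0.249  0.2498] (array([553.4, -42.1]), array([44. , 14.1]), 85.0)
wrist 0.7 (array([590.5, 164.4]), array([ 49.6, 152.3]), 82.3) 0.06537381435022457
wrist 0.55 (array([585.9,  97.1]), array([ 65.8, 155.8]), 84.8) 0.17554047694217997
top plate top z [0.2505 0.2516] (array([553.3, -43.1]), array([43.2, 13.9]), 85.2)
top 0.83 (array([595.6, 211.5]), array([ 59.9, 157.8]), 84.6) 0.17630419473179906
top 0.55 (array([586.3,  98.8]), array([ 61.7, 158. ]), 85.2) 0.17597985715862907
```

View pics/side7.png

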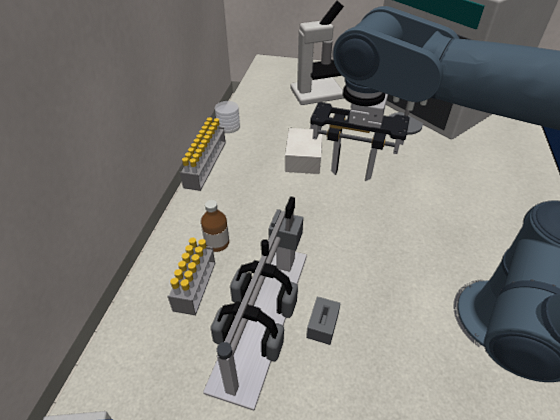

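View pics/wrist7.png

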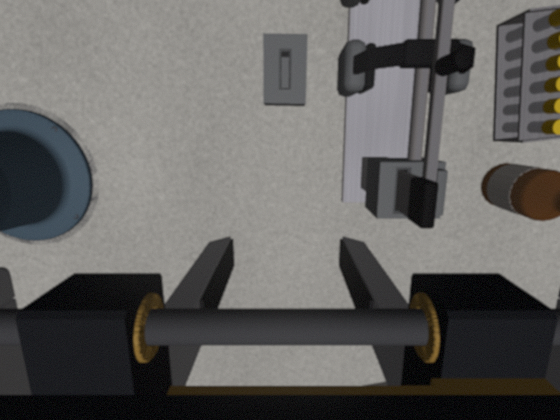

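The side view shows both muffs hung under the shut bar at (265,280) and (248,325), the plate in the latch at (290,208), an empty park block at (323,318), and the bystanders untouched. The plate top is at about 0.249 m, which is the fully-down height, and the bar slope is about 0. I'll hand the job in.

```bash
python3 -c "from station import bot; print(bot.sign_off())"
```

```text
the job is handed in; nothing more can be done
None
```

The job is handed in: both pairs of ear defenders on the bench (there was no third) hang on the rail, the keeper bar is shut against its stop, and the lock plate is fully down in the latch slot; it took about 37 s, and I have no verdict from the judging.

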